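# Third hand for the last bracket of a monitor riser

## Robot

A 7-joint arm with a two-finger parallel gripper is mounted at the origin on a cart in front of the work surface, level with it; the furniture and walls round the work are solid. World frame = base frame: x ahead of the robot, y to its left, z up, the work surface at z = 0. Lengths are in m, angles in rad, forces in N, time in s.
With the tool pointing down it reaches from about 0.425 to 0.825 m from the base axis. Payload 3.6 kg.
Tool frame: the origin (TCP) lies where the fingers leave the gripper's body, on its centre line; the fingertips stand 73 mm ahead of it and the grasp point (between the pads) lies 54 mm ahead of it; z points along the fingers, y is the line along which they close (so a half turn about z gives the same grasp; the last joint's range is limited). The gripper opens to 85 mm and grips with 20 to 120 N. Pads are 22 mm wide; open, the fingers measure 114 mm over their backs; the gripper's body (76 mm by 85 mm) begins 54 mm behind the grasp point. The pads swing forward as they close: fully open they stand 13 mm farther back than shut.
Start: joints at [-0.026, 0.615, -0.013, 1.423, 0.008, 1.103, -0.04], TCP at [0.65, 0, 0.304] pointing down, gripper open.
Joint ranges: [-3.12, 3.12], [-0.3, 2.06], [-1.34, 1.32], [0.26, 2.42], [-1.36, 4.5], [0.01, 1.98], [-2.84, 2.84]. Speed limits (rad/s): [2.79, 2.79, 3.14, 3.14, 3.14, 3.14, 3.14].

## Interface

Orientations are given as a unit quaternion [x, y, z, w].
In Python, from station import arm, snapshot, camera_info, ticket gives the robot as it stands. Calls block until the motion is done:
- arm.movep(position, orientation): joint-space move of the TCP to a pose.
- arm.line_to(position, velocity=0.15, ori=None): straight line of the TCP; ori=None keeps the orientation; velocity is the mean speed in m/s.
- arm.move_j(angles): joint-space move.
- arm.move_gripper(opening, effort=None): opening from 0.0 (shut) to 1.0 (fully open); effort is the grip in N (None keeps the last); returns when the fingers have stopped.
- arm.pause(seconds).
- arm.ik(position, orientation): joint angles nearest the present ones, or None.
- snapshot(name): name is "scene" or "side" or "wrist"; returns the picture (400x640x3 uint8, blue, green, red); there is no depth.
- camera_info(name): a dict with "fx", "fy", "cx", "cy" (pixels), "R" (3x3) and "t" (3): a world point X has camera coordinates R X + t; the wrist camera has in their place "T_tool_cam" (4x4, takes a point from camera to tool coordinates, whose origin is the TCP and whose axes are the flange's). Camera axes: x right, y down, z forward; pixel columns grow to the right and rows downward; lengths in m; the calibration is good to about 2 mm. A picture is of the moment at which its call begins: read the wrist's pose just before it. camera_info takes no time and is no camera call.
A pose or a line that the arm cannot do raises arm.MotionError and nothing moves.
- ticket.finish_job(): hands the job in, once; it reports no verdict.
Readings, each from a call of its own:
- arm.read_time(): time.
- arm.read_joint_positions(): joint angles.
- arm.read_dq(): joint speeds.
- arm.read_effort(): joint torques, N m.
- arm.read_tool_pos(): TCP position.
- arm.read_eef_rot(): TCP orientation.
- arm.read_ft_force(): force on the tool from outside, world axes, zero at the start.
- arm.read_wrist_torque(): the same for the moment, N m.
- arm.read_opening(): opening from 0.0 (shut) to 1.0 (fully open).
Only numpy, scipy, OpenCV 4.12 (cv2) and the standard library are available. Lean on these libraries where they do the work, as an engineer would, in place of code of your own. Each camera call takes 0.05 s, during which the arm holds its last target. There are 200 camera calls.

## Task

I am assembling this monitor riser upside down: drop the loose black bracket's slot over the bare stud, like the bracket already fastened at the other end, so that its foot lies flat on the board, and then slide its back plate flush against the leg panel next to that stud. Press it there steadily with about 10 N (never over 30 N) while I drive the screws from outside: after at least two seconds of steady pressing, finish still gripping and pressing it. Leave the screwdriver, tin, tape roll and mouse where they are.

Things in the scene. Friction and masses are not known exactly. Their poses are not given: they have to be found in the camera images.
- bracket_grip (a point): Loose black moulded corner bracket (0.1 to 0.17 kg) standing on its foot on the desk. The point is in its central web, 35 mm above the foot's underside. Axes: x towards the back plate, z up. Web: upright wall 14 mm thick along y, spanning x -18 to +28 mm and z up to +21 mm from the point, its outer edge sloping back from 5 mm below the point to x -4 mm at the top; grip it across y from above. Foot: 6 mm thick, 44 mm wide, x -54 to +34 mm. Back plate's outer face: x +34 mm.
- bracket_slot (a point): Centre of the slot through the bracket's foot, at the foot's underside, 36 mm on the -x side of bracket_grip. The slot is 21 mm long (bracket's x) and 10 mm wide (y), so the bracket can slide about 7 mm either way on the 6 mm stud. Axes as the bracket's.
- bracket_back (a point): Centre of the flat outer face (44 mm wide, 60 mm high) of the bracket's back plate, 30 mm above the foot's underside; the face looks along the bracket's +x.
- bracket: The same loose bracket as a whole; its origin is at the level of the foot's underside, 30 mm behind the outer face of the back plate, in the middle of its width.
- stud (a point): Foot of the bare threaded stud: 6 mm thick, upright, standing 22 mm out of the board. The point is on its axis at the board's surface, 18 mm above the desk. Axes: x points squarely to the leg panel to press against, whose inner face is 70 mm away; z up. The bracket fits with its axes parallel to these.
- leg_face (a point): Point on the inner face of the leg panel to press against (wood, 12 mm thick, 190 mm wide; its top with the rubber glides is 86 mm above the desk), in line with the stud and 30 mm above the board. Axes as the stud's: x points out through the panel. The panel is rigid and does not yield.
- leg: The leg panel itself; origin at the middle of its lower edge, in the middle of its thickness; two started screws stick out of its far side.
- riser: Monitor riser lying upside down on a cork mat; it cannot move. Wooden board 300 mm (x) by 190 mm (y), upper face 18 mm above the desk, a leg panel at either x end, a 22 mm high rail along the +y edge. Origin under its middle at desk level; x points to the leg with the bare stud. At the other end an identical bracket is already fastened.
- screwdriver: A screwdriver lying on the desk, to be left alone.
- tin: Round green-lidded tin, 65 mm across and 33 mm high, to be left alone.
- tape: Roll of paper tape lying flat, 52 mm across and 15 mm high, to be left alone.
- mouse: White computer mouse, 108 x 58 x 22 mm, to be left alone.

How it is judged:
On the way, in this order (a step that is already met when the one before it is completed fails the run):
1. the stud is up through the bracket's slot and the foot lies flat on the board (distance between bracket_slot and stud below 0.01 m and z of bracket_slot in the frame of stud below 0.003 m and angle between bracket_grip's own z axis and vertical below 0.06 rad), for 0.2 s.
2. the back plate is pressed flush against the leg with 5 to 20 N for one and a half seconds (all of step 1 and x of bracket_back in the frame of leg_face above -0.002 m and angle between the x axis of bracket_grip and the x axis of leg_face, either way round below 0.06 rad and contact force between bracket and leg between 5 and 20 N), for 1.5 s.
At the end, for the whole second after the job is handed in: Fingers still on the bracket (over 2 N), bracket still; slot centre within 10 mm of the stud's foot, foot down on the board (3 mm), upright (0.06 rad); back plate within 2 mm of the leg's face and parallel to it (0.06 rad), pressing on it with 5 to 20 N (all of step 2 and contact force between the fingers and bracket above 2 N and linear speed of bracket below 0.01 m/s); the arm keeps its last pose, push and grip.
It fails at once if the bracket is pressed against the leg with more than 30 N (contact force between bracket and leg above 30 N).
It fails at once if the screwdriver is moved by more than 2 cm (distance of screwdriver from where it was at the start of the episode above 0.02 m).
It fails at once if the tin is moved by more than 2 cm (distance of tin from where it was at the start of the episode above 0.02 m).
It fails at once if the tape roll is moved by more than 2 cm (distance of tape from where it was at the start of the episode above 0.02 m).
It fails at once if the mouse is moved by more than 2 cm (distance of mouse from where it was at the start of the episode above 0.02 m).
It also fails if it takes over 59 s, if anything falls off the work surface, if the arm or the gripper's body presses on something with over 40 N, if the wrist force passes 120 N, or if a joint passes its speed limit or range.

## Working session

There is one attempt and no reset: what is moved stays moved. The work goes in short steps, each a Python script; the robot and the scene stay as the last script left them, time stands still between calls to the robot, and variables do not carry over. Pictures are saved under pics/ and viewed, on a budget of 10 in all, crops included, one or two more only if the job needs it, and the job is handed in when it is done.

```bash
ls; mkdir -p pics
python3 - <<'E'
from station import arm,snapshot,camera_info
import cv2,numpy as np
for n in ("scene","side","wrist"):
    p=arm.read_tool_pos(),arm.read_eef_rot()
    im=snapshot(n); cv2.imwrite(f"pics/{n}0.png",im)
    c=camera_info(n); print(n,{k:np.round(v,4).tolist() for k,v in c.items()})
print(p,arm.read_time(),arm.read_ft_force())
E
```

```text
pics
scene {'fx': 500.2622, 'fy': 500.2622, 'cx': 324.6452, 'cy': 208.8491, 'R': [[0.812, -0.5836, 0.0106], [-0.3368, -0.4833, -0.8081], [0.4767, 0.6526, -0.589]], 't': [-0.4524, 0.2833, 1.2003]}
side {'fx': 363.2237, 'fy': 363.2237, 'cx': 321.1914, 'cy': 206.4134, 'R': [[-0.8144, -0.5802, 0.0082], [-0.2701, 0.3666, -0.8903], [0.5135, -0.7273, -0.4552]], 't': [0.5057, 0.1866, 0.9533]}
wrist {'fx': 307.8357, 'fy': 307.8357, 'cx': 318.5275, 'cy': 201.1605, 'T_tool_cam': [[-0.0018, -0.962, -0.2731, 0.0687], [1.0, -0.0017, -0.0005, -0.0011], [0.0001, -0.2732, 0.962, -0.0704], [0.0, 0.0, 0.0, 1.0]]}
(array([6.49476234e-01, 1.77636338e-05, 3.02853650e-01]), array([ 0.70709351,  0.70711909, -0.00082693, -0.00082041])) 0.15 [-0.35758989 -0.19886551  0.12928232]
```

View pics/scene0.png

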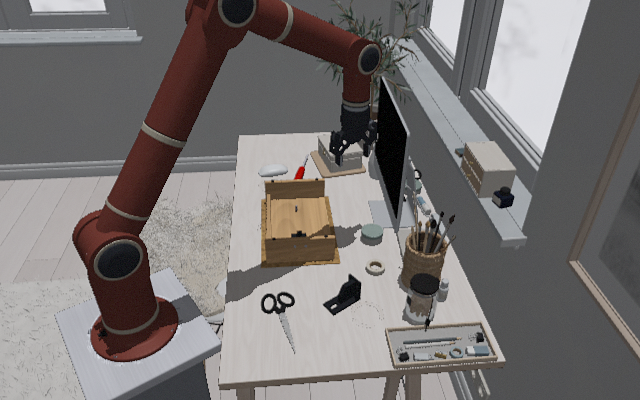

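View pics/side0.png

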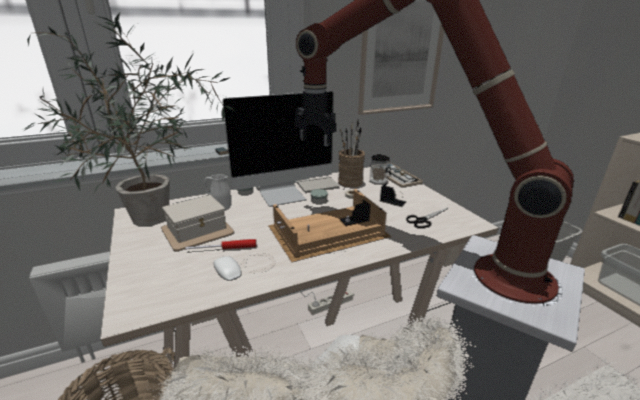

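View pics/wrist0.png

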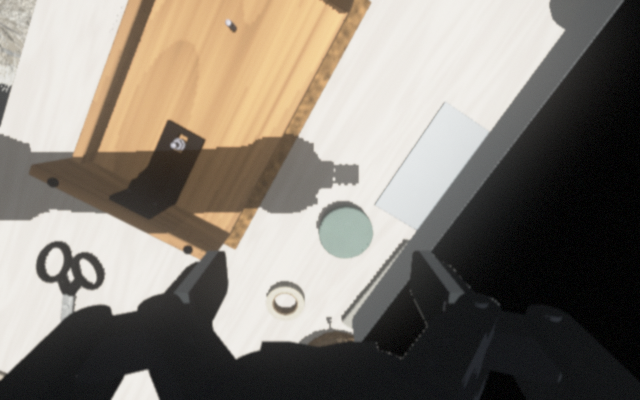

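The scene view (3 pictures so far) shows the loose bracket at about (343,295) and the bare stud at about (297,210), in front of the far leg at (295,185). The tape is at (375,267) and the tin at (372,233). The wrist view shows the bare stud at (230,24) and the fastened bracket at (165,165). I'll cast coarse rays first, then look at each from above.

```bash
cat > h.py <<'E'
from station import arm,snapshot,camera_info,ticket
import cv2,numpy as np
from scipy.spatial.transform import Rotation as Ro
def pose(n,p=None,q=None):
    c=camera_info(n)
    if n!="wrist":
        R=np.array(c["R"]);return c,R.T,-R.T@np.array(c["t"])
    T=np.array(c["T_tool_cam"]);Rw=Ro.from_quat(q).as_matrix()
    return c,Rw@T[:3,:3],Rw@T[:3,3]+np.array(p)
def cast(n,uv,z,p=None,q=None):
    c,R,o=pose(n,p,q);uv=np.atleast_2d(uv).astype(float)
    d=np.c_[(uv[:,0]-c["cx"])/c["fx"],(uv[:,1]-c["cy"])/c["fy"],np.ones(len(uv))]@R.T
    return o+d*((z-o[2])/d[:,2])[:,None]
def proj(n,X,p=None,q=None):
    c,R,o=pose(n,p,q);x=(np.atleast_2d(X)-o)@R
    return np.c_[x[:,0]/x[:,2]*c["fx"]+c["cx"],x[:,1]/x[:,2]*c["fy"]+c["cy"]]
def down(yaw): # tool z down, tool x at world angle yaw
    return (Ro.from_euler('z',yaw)*Ro.from_euler('x',np.pi)).as_quat()
def wsnap(name):
    p,q=arm.read_tool_pos(),arm.read_eef_rot();im=snapshot("wrist")
    cv2.imwrite(f"pics/{name}.png",im);np.savez(f"pics/{name}.npz",p=p,q=q);return im,p,q
E
python3 - <<'E'
from h import *
np.set_printoptions(precision=3,suppress=True)
for l,uv,z in [("brk foot tip",(327,309),0),("brk back top",(349,278),.06),("brk mid",(345,295),.02),("stud",(297,211),.018),("tin",(372,231),.033),("tape",(375,266),.015),("legtopL",(266,184),.086),("legtopR",(325,180),.086),("fastened",(299,234),.06),("mouse",(272,170),.02),("scr",(299,174),.02)]:
    print(l,cast("scene",uv,z))
p,q=arm.read_tool_pos(),arm.read_eef_rot()
print("wrist stud tip",cast("wrist",(228,21),.04,p,q),"base",cast("wrist",(232,29),.018,p,q),Ro.from_quat(q).as_matrix())
for x,y,yw in [(.6,-.25,0),(.55,.1,0),(.55,.15,0)]: print(arm.ik([x,y,.3],down(yw)), arm.ik([x,y,.3],down(np.pi/2)))
E
```

```text
brk foot tip [[ 0.408 -0.217  0.   ]]
brk back top [[ 0.481 -0.209  0.06 ]]
brk mid [[ 0.462 -0.22   0.02 ]]
stud [[0.56  0.152 0.018]]
tin [[ 0.674 -0.072  0.033]]
tape [[ 0.598 -0.177  0.015]]
legtopL [[0.509 0.247 0.086]]
legtopR [[0.673 0.161 0.086]]
fastened [[0.475 0.009 0.06 ]]
mouse [[0.619 0.402 0.02 ]]
scr [[0.682 0.326 0.02 ]]
wrist stud tip [[0.561 0.155 0.04 ]] base [[0.558 0.153 0.018]] [[-0.     1.    -0.002]
 [ 1.     0.    -0.   ]
 [-0.    -0.002 -1.   ]]
[ 0.138  0.644  0.401  1.437 -0.264  1.113 -0.987] [ 0.365  0.618 -0.007  1.429  0.005  1.095  0.357]
[-0.479  0.5    0.401  1.707 -0.227  0.981 -1.567] [-0.205  0.476 -0.021  1.698  0.012  0.968 -0.23 ]
[-0.559  0.516  0.398  1.676 -0.23   0.996 -1.653] [-0.29   0.493 -0.022  1.667  0.013  0.982 -0.317]
```

Run:
```python
from h import *
arm.movep([.57,.12,.27],down(np.pi/2));arm.pause(.3)
wsnap("stud1")
arm.movep([.46,-.25,.25],down(np.pi/2));arm.pause(.3)
wsnap("brk1");print(arm.read_time())
a=cv2.imread("pics/stud1.png");b=cv2.imread("pics/brk1.png")
```

```text
2.9333
```

View pics/stud1.png

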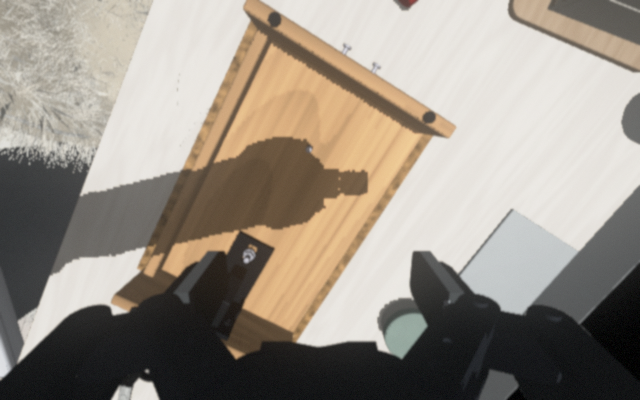

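View pics/brk1.png

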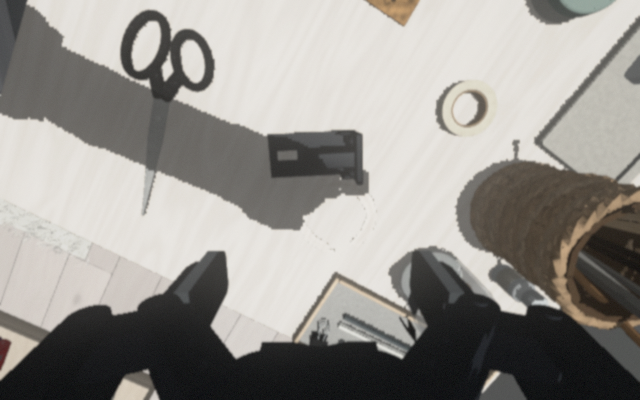

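Pictures 4 and 5. In stud1 the bare stud is in the arm's shadow, with its tip at about (309,149). The leg's outer top edge runs from about (250,0) to (455,126), and the screws are at (347,48) and (376,66). In brk1 the foot runs from x≈268 to 355, the slot is at (288,156), and the back plate is at x≈355, z-top. I'll enlarge both into one picture.

Run:
```python
import cv2,numpy as np
a=cv2.imread("pics/stud1.png");b=cv2.imread("pics/brk1.png")
A=cv2.resize(a[120:180,270:350],(800,0) and (800,600),interpolation=cv2.INTER_CUBIC)
A=cv2.resize(A,(400,300));A=cv2.convertScaleAbs(A,alpha=1.8)
B=cv2.resize(b[115:205,260:380],(400,300),interpolation=cv2.INTER_CUBIC);B=cv2.convertScaleAbs(B,alpha=2.5)
C=cv2.resize(a[0:150,235:465],(800,522-222),interpolation=cv2.INTER_LINEAR)
C=cv2.resize(a[0:150,235:465],(800,300))
cv2.imwrite("pics/crop1.png",np.vstack([np.hstack([A,B]),C]))
```

```text
(no output)
```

View pics/crop1.png

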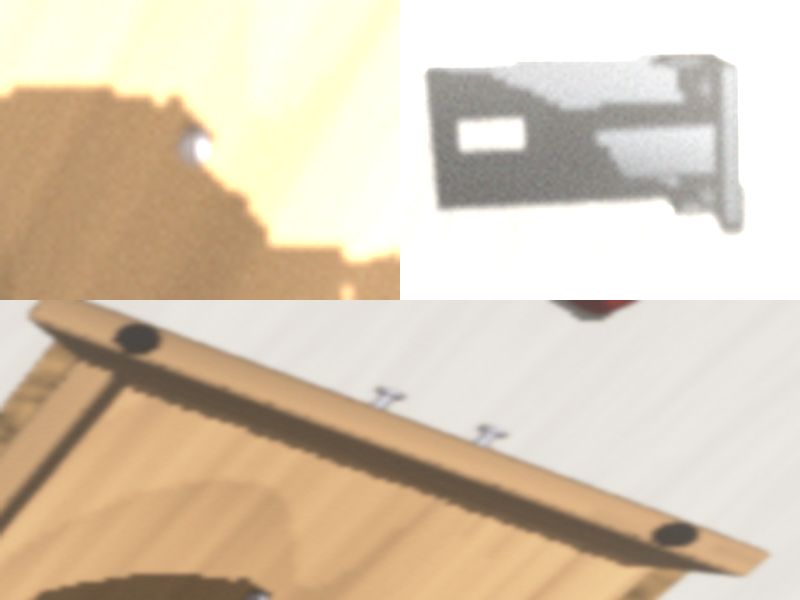

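Picture 6. The stud tip is at about (309.6,149.6). The leg's glides are at (274.4,19) and (429.4,117), and the leg's outer right corner is at (455.8,127.5). The bracket slot centre is at (287.6,155.7), and the foot-end corners are at (268.4,136) and (271.4,177.7).

Run:
```python
from h import *
np.set_printoptions(precision=4,suppress=True)
deg=lambda v:np.degrees(np.arctan2(v[1],v[0]))
d=np.load("pics/stud1.npz");p,q=d["p"],d["q"]
tip=cast("wrist",(309.6,149.6),.040,p,q)[0];print("stud",tip)
g=cast("wrist",[(274.4,19),(429.4,117)],.086,p,q);v=g[1]-g[0];th=deg(v)+90;print("glides",g,np.linalg.norm(v),"riser x deg",th)
ax=np.array([np.cos(np.radians(th)),np.sin(np.radians(th))]);print("stud->glide line",ax@(g.mean(0)[:2]-tip[:2]), "lateral",np.array([-ax[1],ax[0]])@(g.mean(0)[:2]-tip[:2]))
im=cv2.imread("pics/stud1.png");hsv=cv2.cvtColor(im,cv2.COLOR_BGR2HSV);S=hsv[...,1].astype(float)
pts=[]
for x in range(285,450,3):
    y0=int(25+(x-285)*.63)
    col=S[max(0,y0-25):y0+12,x]; k=np.where(col>60)[0]
    if len(k): pts.append((x,max(0,y0-25)+k[0]))
pts=np.array(pts,float);W=cast("wrist",pts,.084,p,q)[:,:2]
vx,vy,x0,y0=cv2.fitLine(W.astype(np.float32),cv2.DIST_HUBER,0,1e-5,1e-5).ravel();e=deg((vx,vy));n=np.array([-vy,vx]);n*=np.sign(n@ax)
print("outer edge deg",e+90, "dist stud->outer",n@(np.array([x0,y0])-tip[:2]), "resid",np.std((W-[x0,y0])@n))
d=np.load("pics/brk1.npz");p,q=d["p"],d["q"]
im=cv2.imread("pics/brk1.png");gr=cv2.cvtColor(im,cv2.COLOR_BGR2GRAY)
sub=gr[120:200,260:375];print(np.unique(sub.ravel()//20,return_counts=True))
m=(gr<75).astype(np.uint8);m[:120]=0;m[205:]=0;m[:,:255]=0;m[:,380:]=0
cs,h=cv2.findContours(m,cv2.RETR_CCOMP,cv2.CHAIN_APPROX_NONE)
for c,hh in zip(cs,h[0]):
    if cv2.contourArea(c)>60:print("hole" if hh[3]>=0 else "outer",cv2.contourArea(c),cv2.boundingRect(c),cv2.minAreaRect(c))
fc=lambda uv:np.c_[260+np.array(uv)[:,0]/3.3333,115+np.array(uv)[:,1]/3.3333]
foot=cast("wrist",fc([(28,70),(38,209)]),.003,p,q);print("foot end",foot,np.linalg.norm(foot[1]-foot[0]),deg(foot[1]-foot[0])+90)
s=cast("wrist",fc([(57,120),(125,119),(125,151),(60,152)]),.003,p,q);print("slot",s,s.mean(0),np.linalg.norm(s[1]-s[0]),np.linalg.norm(s[3]-s[0]),deg(s[1]-s[0]),deg(s[2]-s[3]))
b=cast("wrist",fc([(338,68),(345,188)]),.06,p,q);print("back top",b,b.mean(0),np.linalg.norm(b[1]-b[0]),deg(b[1]-b[0])+90)
print("slot->back",(b.mean(0)-s.mean(0)),np.linalg.norm((b.mean(0)-s.mean(0))[:2]),deg(b.mean(0)-s.mean(0)))
```

```text
stud [0.5611 0.154  0.04  ]
glides [[0.5377 0.2546 0.086 ]
 [0.6583 0.1845 0.086 ]] 0.13948248649534825 riser x deg 59.854488399179324
stud->glide line 0.07521177574451941 lateral 0.0010279207117378925
outer edge deg 59.74458 dist stud->outer 0.08034981675198438 resid 0.0008456960023296562
(array([ 2,  3,  4,  5,  6,  7,  8,  9, 10, 11], dtype=uint8), array([1311, 1273, 1495, 2613,  166,   86,   66,  104,  205, 1881]))
outer 2870.5 (268, 132, 94, 52) ((314.45074462890625, 159.50241088867188), (51.431156158447266, 90.76594543457031), 87.1728744506836)
hole 503.0 (318, 151, 38, 20) ((337.0413513183594, 160.99655151367188), (18.768281936645508, 37.121334075927734), 85.2363510131836)
hole 231.0 (276, 149, 23, 13) ((287.0, 155.0), (22.0, 12.0), 0.0)
foot end [[ 0.4086 -0.2022  0.003 ]
 [ 0.4098 -0.2451  0.003 ]] 0.04292002429187768 1.6402610619477542
slot [[ 0.4168 -0.2172  0.003 ]
 [ 0.4377 -0.2169  0.003 ]
 [ 0.4376 -0.2268  0.003 ]
 [ 0.4174 -0.2271  0.003 ]] [ 0.4274 -0.222   0.003 ] 0.02090795819927454 0.009871591767056319 0.820012254899855 0.8658743519188595
back top [[ 0.4948 -0.1978  0.06  ]
 [ 0.4978 -0.228   0.06  ]] [ 0.4963 -0.2129  0.06  ] 0.030343954294342855 5.5551595392131645
slot->back [0.0689 0.0091 0.057 ] 0.06950902696535669 7.5123079284415075
```

Measurements agree with the given sizes: slot 20.9×9.9 mm, slot to back 69.5 mm, stud to outer face 80 mm against 82 mm. Riser yaw is 59.8° and bracket yaw about 2°. I'll grasp with tool x towards the slot, so the camera looks at the slot.

Run:
```python
from h import *
np.set_printoptions(precision=4,suppress=True)
y=np.radians(2);ax=np.array([np.cos(y),np.sin(y)]);g=np.array([.4274,-.2220])+.039*ax
Q=down(y+np.pi);Q2=down(np.radians(59.8)+np.pi)
print(arm.ik([*g,.2],Q),arm.ik([*g,.091],Q),arm.ik([.59,.19,.2],Q2),arm.ik([.59,.19,.109],Q2))
arm.movep([*g,.2],Q);arm.line_to([*g,.091],.1);arm.pause(.2)
print(arm.read_tool_pos(),arm.read_ft_force())
arm.move_gripper(0,60);arm.pause(.3);print(arm.read_opening(),arm.read_ft_force())
arm.line_to([*g,.2],.1);arm.pause(.4);print(arm.read_opening(),arm.read_ft_force(),arm.read_tool_pos())
wsnap("grip1");print(arm.read_time())
```

```text
[ 0.682   0.5777 -0.4234  1.9211  0.3493  0.7149  1.6583] [ 0.5983  0.7486 -0.3045  1.9947  0.471   0.4664  1.5508] [ 0.0438  0.7691 -0.6852  1.6205  0.5672  0.9599  1.777 ] [-0.0049  0.8757 -0.5945  1.6812  0.6495  0.7912  1.7107]
[ 0.4666 -0.2208  0.0915] [0.3121 0.0994 0.2116]
0.1604283025759839 [0.4277 0.5746 1.9585]
0.15266595161386276 [ 0.5994 -0.283  -1.7634] [ 0.4663 -0.2206  0.1998]
8.125
```

View pics/grip1.png

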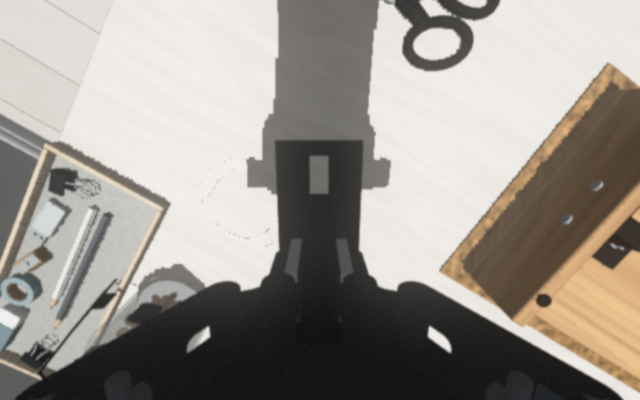

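Picture 7. The bracket is gripped squarely, with the slot's bright hole at about (319,174) and the foot end horizontal at row 141. I'll measure the slot in the tool frame and hover over the stud with the slot 4.5 mm short of it.

```bash
cat >> h.py <<'E'
TH=np.radians(59.8);AX=np.array([np.cos(TH),np.sin(TH)]);AY=np.array([-AX[1],AX[0]])
STUD=np.array([.5611,.1540])
def slot_px(im):
    g=cv2.cvtColor(im,cv2.COLOR_BGR2GRAY)
    r=g[148:205,300:340];m=(r>75).astype(np.uint8)
    c=max(cv2.findContours(m,cv2.RETR_EXTERNAL,cv2.CHAIN_APPROX_NONE)[0],key=cv2.contourArea)
    x,y,w,h=cv2.boundingRect(c);return np.array([300+x+(w-1)/2,148+y+(h-1)/2]),(w,h)
E
python3 - <<'E'
from h import *
np.set_printoptions(precision=4,suppress=True)
im=cv2.imread("pics/grip1.png");d=np.load("pics/grip1.npz");p,q=d["p"],d["q"]
c,wh=slot_px(im);s=cast("wrist",c,p[2]-.0915+.003,p,q)[0];rel=Ro.from_quat(q).inv().apply(s-p);print(c,wh,"slot in tool",rel)
e=cast("wrist",[(276,141),(363,141)],p[2]-.0885,p,q);print("foot end width",np.linalg.norm(e[1]-e[0]))
Q2=down(TH+np.pi);off=Ro.from_quat(Q2).apply(rel)[:2]
t=STUD-.0045*AX-off;print("tcp",t)
arm.line_to([.48,-.19,.24],.15);arm.line_to([*t,.24],.2,Q2);arm.line_to([*t,.147],.08);arm.pause(.4)
print(arm.read_tool_pos(),arm.read_ft_force(),arm.read_opening());wsnap("hov1");print(arm.read_time())
im=cv2.imread("pics/hov1.png");cv2.imwrite("pics/hov1c.png",np.vstack([cv2.resize(im,(480,300)),cv2.resize(cv2.convertScaleAbs(im[140:210,264:376],alpha=1.6),(480,300),interpolation=cv2.INTER_CUBIC)]))
E
```

```text
[318.5 174.5] (20, 38) slot in tool [ 0.0397 -0.0005  0.0885]
foot end width 0.04424334392029977
tcp [0.5784 0.1847]
[0.5784 0.1847 0.1471] [-0.2038  0.3237 -1.8908] 0.15760120367913075
12.4667
```

View pics/hov1c.png

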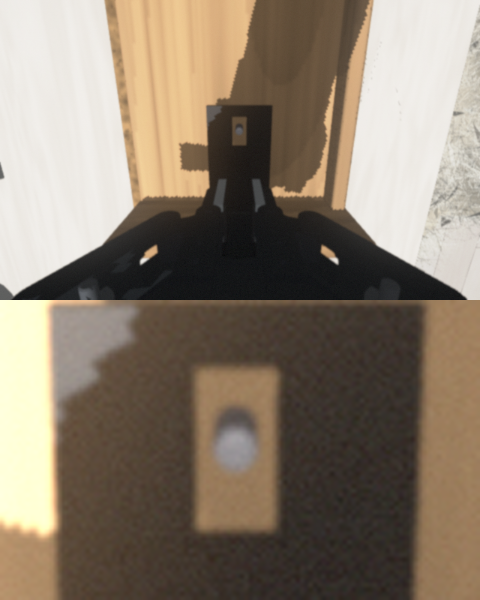

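Picture 8. The stud tip is seen end-on inside the slot at about (319.1,175), and the slot centre is at (319.2,174.8), so it is laterally centred. I'll compute the offset, correct and lower.

Run:
```python
from h import *
np.set_printoptions(precision=4,suppress=True)
d=np.load("pics/hov1.npz");p,q=d["p"],d["q"]
s=cast("wrist",(319.2,174.8),p[2]-.0885,p,q)[0];st=cast("wrist",(319.1,175),.040,p,q)[0]
dx,dy=AX@(st-s)[:2],AY@(st-s)[:2];print("stud rel slot along x,y",dx,dy,st)
# want stud 4.5 mm ahead
t=p[:2]+(dx-.0045)*AX+dy*AY;print(t)
arm.line_to([*t,.147],.05)
f0=arm.read_ft_force()
for z in [.13,.12,.115,.113,.1115,.1105,.110,.1095,.109,.1085,.108,.1075]:
    arm.line_to([*t,z],.03);arm.pause(.1);f=arm.read_ft_force()-f0
    print(z,arm.read_tool_pos()[2],f)
    if f[2]>5 or np.hypot(*f[:2])>5:break
print(arm.read_time(),arm.read_opening())
```

```text
stud rel slot along x,y 0.0037218825892011095 -2.8463927149842416e-05 [0.5596 0.1543 0.04  ]
[0.578 0.184]
0.13 0.1302323008183755 [ 0.0957 -0.208   0.258 ]
0.12 0.12002036442662749 [ 0.4754 -0.1621 -0.2313]
0.115 0.11497483186253707 [ 0.4612 -0.9278  0.4279]
0.113 0.11298751921705502 [ 0.3505 -0.5376  0.7071]
0.1115 0.11148130033618033 [ 0.9675 -0.9278  0.2312]
0.1105 0.1104763496408524 [0.948  0.271  0.5802]
0.11 0.10999740073798298 [ 0.7749 -1.0858 -0.6858]
0.1095 0.10950315285876921 [ 0.5336 -0.6199  0.629 ]
0.109 0.10916073126696652 [-0.1823  0.441   1.4014]
0.1085 0.10912543860662725 [-1.517  -2.007   6.3177]
16.9833 0.16138302016214165
```

Foot contact came at TCP z 0.1092; I predicted 0.1095. Now I'll slide to the leg with light down-force.

Run:
```python
from h import *
np.set_printoptions(precision=3,suppress=True)
arm.pause(.4)
t=np.array([.578,.184]);d=np.load("pics/hov1.npz");p=d["p"];t=p[:2]+(.00372-.0045)*AX
def rd():
    F=np.mean([arm.read_ft_force() for _ in range(1)],0);return np.r_[-F[:2]@AX,F[:2]@AY,F[2]]
arm.line_to([*t,.1089],.02);arm.pause(.3);b=rd();print("base",b)
s=0;prev=0
while s<.011:
    s+=.0005;arm.line_to([*(t+s*AX),.1089],.01);arm.pause(.2);f=rd()
    P=arm.read_tool_pos();print("%.4f"%s,AX@(P[:2]-t),P[2],f,arm.read_wrist_torque())
    if f[0]>7:break
print(arm.read_time(),arm.read_opening())
np.save("st.npy",np.r_[t,s])
```

```text
base [ 0.829 -0.068  5.304]
0.0005 0.00019320542661219008 0.10913749040372776 [ 2.056 -0.003  6.1  ] [-0.328  0.239 -0.015]
0.0010 0.00027579691257429545 0.10913374304636611 [2.432 0.56  5.672] [-0.415  0.435  0.054]
0.0015 0.0003751693666812655 0.10918578891973461 [3.604 0.583 7.682] [-0.501  0.488  0.118]
0.0020 0.0004825392341060312 0.10920419226844053 [4.133 1.716 8.007] [-0.578  0.704  0.012]
0.0025 0.0005716265078111962 0.10923170705481641 [ 5.673  1.632 10.036] [-0.764  0.718  0.014]
0.0030 0.0006919478323556944 0.10925135138524175 [6.634 0.372 9.761] [-0.856  0.843  0.077]
0.0035 0.0009524649369495311 0.10925870234276921 [ 6.887  0.612 11.023] [-0.905  0.905  0.002]
0.0040 0.0010460798638163215 0.10931203611248978 [ 6.839  1.493 12.548] [-1.064  0.997  0.049]
0.0045 0.0016681791057976726 0.10925800212673703 [ 6.232  1.552 11.175] [-1.087  0.943  0.041]
0.0050 0.0017642798160564755 0.10929512397209808 [ 8.204  1.501 12.736] [-1.184  1.06   0.021]
22.4333 0.15821030398247368
```

The foot is sticking by friction under growing down-force. I'll unload the vertical force with a small closed loop and keep sliding.

Run:
```python
from h import *
np.set_printoptions(precision=3,suppress=True)
a=np.load("st.npy");t,s=a[:2],.003;z=.1089
def rd():
    F=np.mean([arm.read_ft_force() for _ in range(4)],0);return np.r_[-F[:2]@AX,F[:2]@AY,F[2]]
arm.line_to([*(t+s*AX),z],.02);arm.pause(.15)
for i in range(40):
    f=rd();P=arm.read_tool_pos();x=AX@(P[:2]-t);print(i,"s %.4f z %.4f"%(s,z),"x %.4f %.4f"%(x,P[2]),f)
    if f[0]>9 and f[2]<5:break
    z+=np.clip((f[2]-1.)*.00008,-.0003,.0004)
    if f[2]<4: s+=.0004
    arm.line_to([*(t+s*AX),z],.01);arm.pause(.12)
print(arm.read_time());np.save("st2.npy",np.r_[t,s,z])
```

```text
0 s 0.0030 z 0.1089 x 0.0013 0.1092 [4.641 0.107 7.911]
1 s 0.0030 z 0.1093 x 0.0017 0.1092 [ 3.717 -0.343  6.88 ]
2 s 0.0030 z 0.1097 x 0.0031 0.1092 [ 0.485  0.914 -0.803]
3 s 0.0034 z 0.1096 x 0.0036 0.1094 [ 0.177  0.063 -1.765]
4 s 0.0038 z 0.1093 x 0.0038 0.1093 [ 0.094 -0.398 -0.935]
5 s 0.0042 z 0.1092 x 0.0042 0.1092 [ 1.347  0.516 -0.809]
6 s 0.0046 z 0.1090 x 0.0044 0.1092 [ 2.409 -0.023  1.919]
7 s 0.0050 z 0.1091 x 0.0045 0.1092 [4.546 1.181 2.353]
8 s 0.0054 z 0.1092 x 0.0045 0.1092 [5.035 1.273 3.677]
9 s 0.0058 z 0.1094 x 0.0046 0.1092 [4.742 1.092 4.057]
10 s 0.0058 z 0.1097 x 0.0046 0.1092 [6.223 1.44  2.985]
11 s 0.0062 z 0.1098 x 0.0046 0.1092 [5.859 0.951 1.922]
12 s 0.0066 z 0.1099 x 0.0046 0.1092 [6.848 0.227 2.412]
13 s 0.0070 z 0.1100 x 0.0047 0.1092 [6.891 1.383 3.237]
14 s 0.0074 z 0.1102 x 0.0047 0.1092 [7.14  0.7   2.533]
15 s 0.0078 z 0.1103 x 0.0047 0.1093 [7.904 1.753 2.605]
16 s 0.0082 z 0.1105 x 0.0048 0.1093 [8.709 0.586 4.037]
17 s 0.0082 z 0.1107 x 0.0048 0.1093 [8.916 0.503 1.771]
18 s 0.0086 z 0.1108 x 0.0048 0.1094 [8.859 1.162 2.484]
19 s 0.0090 z 0.1109 x 0.0049 0.1093 [9.385 0.777 1.688]
29.8
```

Firm stop at 4.5 mm of slide, exactly where the leg was predicted, and stiff in x. I'll raise to about 11 N, hold, and check.

Run:
```python
from h import *
np.set_printoptions(precision=3,suppress=True)
a=np.load("st2.npy");t,s,z=a[:2],a[2]+.0009,a[3]+.0001
def rd():
    F=np.mean([arm.read_ft_force() for _ in range(4)],0);return np.r_[-F[:2]@AX,F[:2]@AY,F[2]]
arm.line_to([*(t+s*AX),z],.01)
for i in range(6):
    arm.pause(.5);P=arm.read_tool_pos();print(rd(),AX@(P[:2]-t),P[2])
print(Ro.from_quat(arm.read_eef_rot()).as_matrix()[2],arm.read_opening(),arm.read_time())
wi,p,q=wsnap("end_w");sd=snapshot("side");print(arm.read_time())
cv2.imwrite("pics/end.png",np.vstack([cv2.resize(wi[60:310,170:470],(480,400))[:300],cv2.resize(sd[180:260,260:388],(480,300),interpolation=cv2.INTER_CUBIC)]))
```

```text
[10.68   1.581  3.943] 0.004931141649281504 0.10941125310194498
[10.996  1.256  3.759] 0.0049724343507118315 0.10943078325310504
[11.052  2.2    3.912] 0.004947207742613011 0.10940388137245405
[10.8    1.942  3.606] 0.004931392865005321 0.10939213874849404
[10.974  1.     3.714] 0.004952712019020733 0.10941910528961135
[11.095  1.333  2.507] 0.004954626657999099 0.10940808298035135
[ 0.012  0.002 -1.   ] 0.15806810444485087 33.05
33.15
```

View pics/end.png

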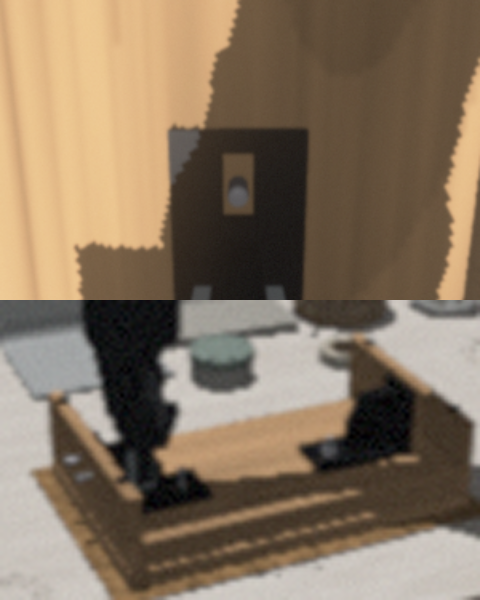

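Picture 9. The stud stands up through the slot, the foot lies flat on the board, the back plate is at the leg, and the tin and tape look undisturbed. Pressing is a steady 11 N, with a tool tilt of 0.012 rad.

Run:
```python
from h import *
ticket.finish_job();print("ok")
```

```text
the job is handed in; nothing more can be done
ok
```

The bracket is in place: its slot is over the bare stud, its foot is flat on the board, and its back plate is pressed against the leg panel. I handed the job in at about 33 s, with the gripper still holding and pressing.

- **Pressing:** the wrist read a steady 10.7–11.1 N towards the leg over 3 s. Board friction may take up to about 2 N of that, so the force on the leg itself is probably 9–11 N.
- **Fit:** the foot met the board at the expected height. The back plate stopped after 4.5 mm of sliding, where I had predicted the leg. The last picture shows the stud up through the slot.
- **Alignment:** tool tilt was about 0.012 rad. I checked that the plate is parallel to the leg only by eye and by the flush contact. A rough reading suggested it could be up to 0.8° off, well within the limit.
- **One check that went wrong:** on the first slide, friction held the foot and the downward force rose to about 13 N. I eased that off before the plate reached the leg, and it was about 3–4 N at the end.
- **Other objects:** the arm's path stayed clear of the tin, tape roll, screwdriver and mouse. The tin and tape look undisturbed in the last picture. I did not re-check the screwdriver and mouse, and I did not measure any of the four again.

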